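# Release the red-banded tube from its lane

## Task

Two tube lanes stand on the parcel bench: let down the mailing tube with the red bands. On its lane push the yellow guard fully open with a fingertip, then press the two blue buttons together, one fingertip on each, and keep both down until the tube has run to the low end of its chute and lies still; then let go, leaving the guard open, and draw clear. Pick nothing up, do not touch the tubes, and leave the other lane and the things on the bench alone.

Things in the scene. Friction and masses are not known exactly. Their poses are not given: they have to be found in the camera images.
- lane_a: The lane that holds the red-banded tube: fixed; origin: centre between its ends, at bench level; x away from the front edge with the blue strip, y along the 260 side (left seen from the front), z up. White control box from x = -85 to 27, top face 50 above the bench, with two blue buttons at (x, y) = (-50, 30) and (-50, -30) and a yellow sliding guard; behind it a blue chute, x = 33 to 159, falling 10 degrees to -y, walls up to 85 high
- tube_a: short cardboard mailing tube with a RED band at each end, 40 across, 105 long, lying along the lane's x. Origin at its centre. Waits high in the chute (lane y about 75) behind two steel stop pins; runs down by itself to the low end (lane y about -107) when both pins are down. Not to be touched
- a_guard (a joint): guard of that lane, m: 0 = shut over the right button, 0.060 = fully open against its stop. Slides along the lane's -y, stays where left; about 1.5 N of friction. Starts shut or nearly so
- a_guard_face (a point): centre of the flat push face (looks to the lane's +y) of the guard's upright tab. Tab 34 wide (lane x), 12 thick, from 1 to 41 above the box's top; this point is 21 above it, at lane x = -6. Rib behind. Push to -y. Axes as the lane's. The guard's roof (46 along y, 31 high, at x = -74 to -22) begins level with this face; the buttons stand 44 nearer the front
- a_left (a joint): left blue button of that lane, m: 0 = up, 0.006 = fully down. Spring button: about 2.5 N holds it fully down (5 to 6 N for the pair). It draws down one stop pin, flush from 4.4 mm; pins and buttons come up again when let go
- a_right (a joint): right blue button, same as the left, for the other pin. Under the guard until that is pushed open
- a_left_top (a point): centre of the top of the left button cap (28 across, flat), 22 above the box's top when up; cap 10 proud of its 44-wide dark housing. Axes as the lane's
- a_right_top (a point): centre of the top of the right button cap, same size; the two centres are 60 apart along the lane's y
- lane_b: The other lane, to be left alone: same shape and layout; origin: centre between its ends, at bench level; x away from the front edge with the blue strip, y along the 260 side (left seen from the front), z up
- tube_b: the same tube with WHITE bands, waiting in the other lane; origin at its centre
- b_guard (a joint): guard of the other lane, m, 0 = shut
- b_left (a joint): left button of the other lane, m, 0 = up
- b_right (a joint): right button of the other lane, m, 0 = up
- parcel_small: bystander: small brown carton with orange tape, 80 x 130 x 60 high; origin at the centre of its underside
- parcel_flat: bystander: flat brown carton, 80 x 150 x 45 high; origin at the centre of its underside
- tape_roll: bystander: brown roll of packing tape lying flat, 90 across, 48 high; origin at the centre of its underside
- stamp: bystander: dark wooden hand stamp standing upright, 40 across, 75 high; origin at the centre of its underside
- glue: bystander: small jar with red lid, 40 across, 75 high; origin at the centre of its underside

How it is judged:
By the outcome, as a careful person would: the job done as asked, in the order asked, and still so for the second after the job is handed in, with the robot touching nothing.
It also fails if it takes over 48 s, if anything falls off the work surface, if the arm or the gripper's body presses on something with over 40 N, if the wrist force passes 120 N, or if a joint passes its speed limit or range.

## Robot

A 6-joint arm with a two-finger parallel gripper is mounted at the origin on the work surface. World frame = base frame: x ahead of the robot, y to its left, z up, the work surface at z = 0. Lengths are in m, angles in rad, forces in N, time in s.
With the tool pointing down it reaches from about 0.225 to 0.725 m from the base axis. Payload 3.1 kg.
Tool frame: the origin (TCP) lies between the finger pads; the fingertips stand 17 mm ahead of it and the grasp point (between the pads) lies 2 mm behind it (robot.tcp_to_tips is the distance from the TCP to the fingertips, in m); x points along the fingers, y is the direction in which the jaws open and shut, and the axes are right-handed (so a half turn about x gives the same grasp; the last joint's range is limited). The gripper opens to 85 mm and grips with 20 to 120 N. Pads are 22 mm wide; open, the fingers measure 114 mm over their backs; the gripper's body (76 mm by 85 mm) begins 54 mm behind the grasp point. The pads swing forward as they close: fully open they stand 13 mm farther back than shut.
Start: joints at [1.034, 0.048, 0.099, 1.622, 0, 1.443], TCP at [0.209, 0.482, 0.248] pointing down, gripper open.
Joint ranges: [-2.91, 2.91], [-0.99, 1.94], [-1.21, 1.42], [-2.12, 2.29], [-1.49, 1.47], [-3.14, 3.14]. Speed limits (rad/s): [2.79, 2.79, 3.14, 3.14, 3.14, 3.14].

## Interface

Orientations are given as a rotation vector (axis times angle).
In Python, from bench import robot, eyes gives the robot as it stands.
- The arm moves only by the tool send_rows, never from a script. Its argument "motion" is one flat list of numbers, 7 for each row, row after row: the shift along the tool's x, y, z in cm, then the turn, a rotation vector about the tool's x, y, z in degrees, then the closure in counts, from 0 (fully open) to 255 (shut). In form: [dx, dy, dz, rx, ry, rz, fingers, dx, dy, dz, rx, ry, rz, fingers, ...]. A call has 1 to 10 rows; each row is the pose to reach, as a shift and turn from the pose commanded when the call began, along the tool's axes at that moment; what a row does not reach only later rows make up. A row lasts 1/10 s, in which the tool goes at most 50 mm and 8.59 degrees, less where a joint would pass 70% of its speed; a pose out of reach is approached as far as the arm can. A call with a gripper value outside its range is refused whole. The fingers move at their own pace and stop on an object; the grip force is fixed at half the most. Time passes only in rows, so rows that repeat a pose let the fingers close. It gives the time, the measured TCP pose, the force and the opening at its end, in the units of the state.
- robot.read_state(): the state, without advancing time (a new reading comes with each control period).
- eyes.get_image(name): name is "side" or "top" or "wrist"; returns a dict with "pixels" (384x512x3 uint8, red, green, blue), "intrinsics" (3x3 intrinsics, pixels), "R" (3x3) and "t" (3): a world point X has camera coordinates R X + t. Camera axes: x right, y down, z forward; pixel columns grow to the right and rows downward; lengths in m; the calibration is good to about 2 mm. The wrist camera is an equidistant fisheye: a pixel r from the principal point sees the ray r / f radians off the axis. A picture is of the moment at which its call begins. There is no depth.
- robot.job_done(): hands the job in, once; it reports no verdict.
The state is a dict: "clock": time; "joint_pos": joint angles; "qvel": joint speeds; "joint_efforts": joint torques, N m; "eef_pos": TCP position; "tcp_rot": TCP orientation; "ft_force": force on the tool from outside, world axes, zero at the start; "wrist_torque": the same for the moment, N m; "opening": opening from 0.0 (shut) to 1.0 (fully open).
Only numpy, scipy, OpenCV 4.12 (cv2) and the standard library are available. Lean on these libraries where they do the work, as an engineer would, in place of code of your own. Each camera call takes 0.05 s, during which the arm holds its last target.

## Working session

There is one attempt and no reset: what is moved stays moved. The work goes in short steps, Python scripts to look and compute and a tool call to move; the robot and the scene stay as the last step left them, time stands still between calls to the robot, and variables do not carry over. Pictures are saved under pics/ and viewed, and the job is handed in when it is done.

Besides the shell and the picture viewer there is one more tool, called after ">>>" as name(argument=value, ...) on one line, values as JSON. send_rows: Moves the arm, as the interface text tells. Its arguments: {"type":"object","properties":{"motion":{"type":"array","items":{"type":"number"}}},"required":["motion"]}

```bash
mkdir -p pics; ls; python3 - <<'E'
from bench import robot, eyes
import cv2, numpy as np
s=robot.read_state(); print({k:np.round(v,4) for k,v in s.items()})
for n in("top","side","wrist"):
    d=eyes.get_image(n); cv2.imwrite(f"pics/{n}0.png",cv2.resize(d["pixels"][:,:,::-1],(800,600),interpolation=cv2.INTER_CUBIC)); np.savez(f"pics/{n}0.npz",**d)
    print(n,np.round(d["intrinsics"],1).tolist(),np.round(d["R"],3).tolist(),np.round(d["t"],3))
E
```

```text
pics
{'clock': np.float64(0.0), 'joint_pos': array([1.0342, 0.0488, 0.0976, 1.622 , 0.    , 1.443 ]), 'qvel': array([0.0026, 0.0013, 0.0002, 0.0004, 0.0012, 0.0013]), 'joint_efforts': array([ 1.00000e-04, -3.38780e+01,  3.20017e+01,  2.01000e-02,
       -0.00000e+00, -0.00000e+00]), 'eef_pos': array([0.2084, 0.4812, 0.2471]), 'tcp_rot': array([ 0.3189,  1.5477, -0.3225]), 'ft_force': array([ 0.9843, -0.3164, -0.7196]), 'wrist_torque': array([-0.0068,  0.0153,  0.0423]), 'opening': np.float64(1.0015)}
top [[425.6, 0.0, 250.0], [0.0, 425.6, 192.3], [0.0, 0.0, 1.0]] [[-0.022, -1.0, -0.006], [-0.997, 0.022, -0.067], [0.067, 0.004, -0.998]] [0.029 0.598 1.093]
side [[446.0, 0.0, 261.0], [0.0, 446.0, 191.7], [0.0, 0.0, 1.0]] [[0.916, -0.401, -0.017], [-0.323, -0.711, -0.624], [0.238, 0.577, -0.781]] [-0.515  0.255  1.117]
wrist [[297.3, 0.0, 257.7], [0.0, 297.3, 192.8], [0.0, 0.0, 1.0]] [[0.398, 0.918, -0.002], [0.876, -0.379, 0.299], [0.274, -0.121, -0.954]] [-0.525 -0.037  0.38 ]
```

View pics/top0.png

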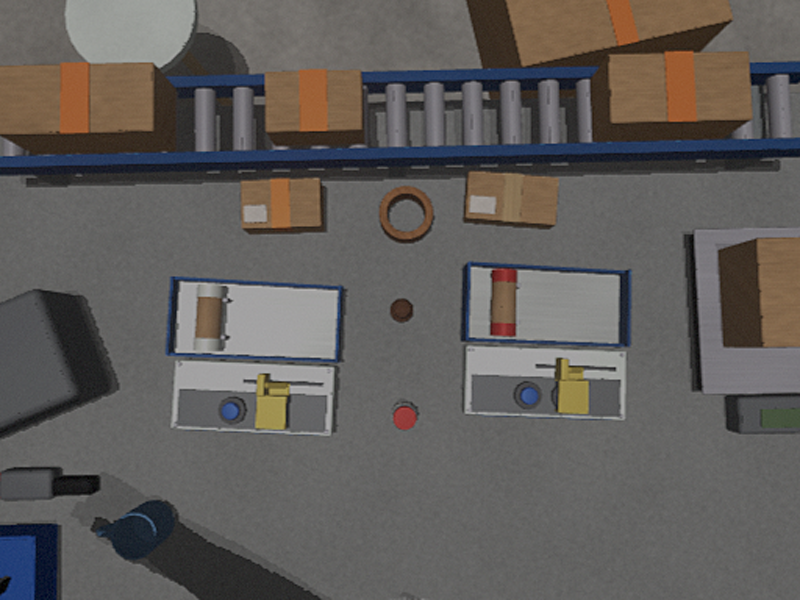

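View pics/side0.png

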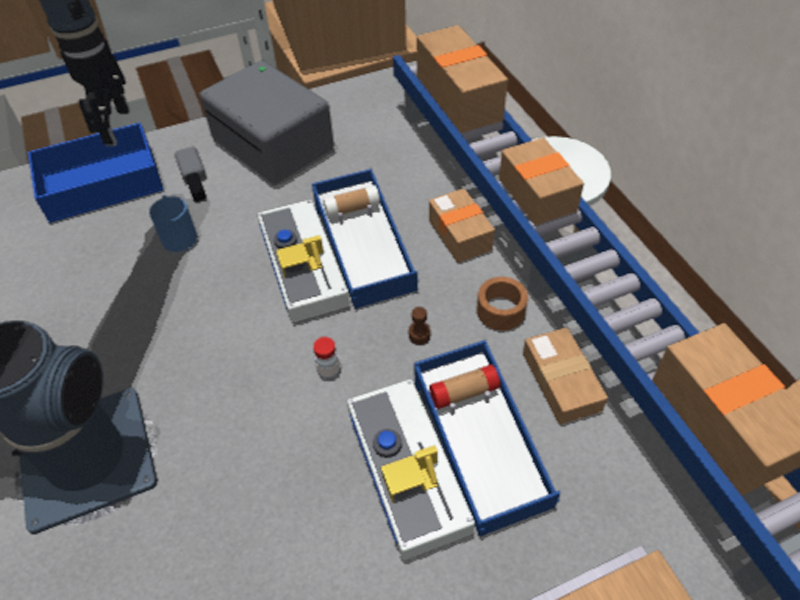

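View pics/wrist0.png

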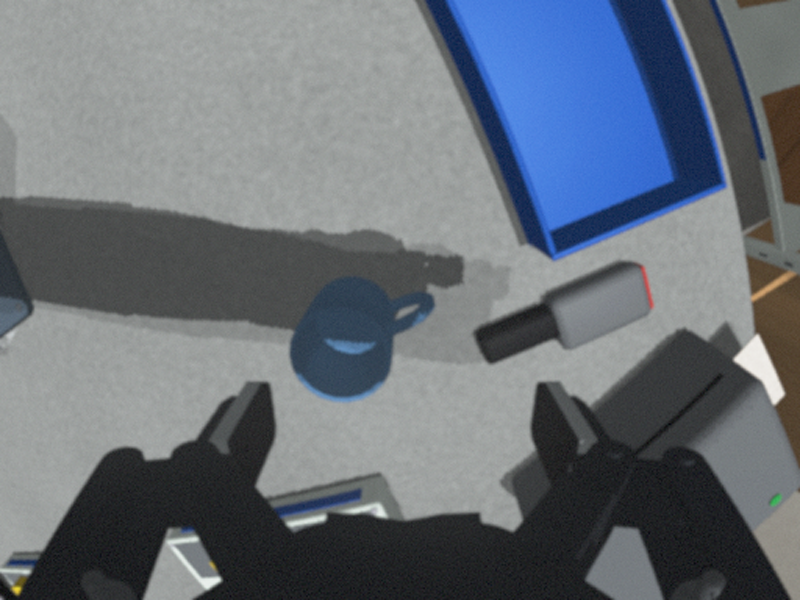

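Top view: the red-banded tube is in the right lane, at (503,302) in the 800-px picture. Its left button is at (528,396) and its guard at (572,390), nearly shut. Next I'll measure the lane.

```bash
cat > h.py <<'E'
import numpy as np, cv2
from scipy.spatial.transform import Rotation as Rot
def ray(d,uv):
    K,R,t=d["intrinsics"],d["R"],d["t"]
    c=np.array([(uv[0]-K[0,2])/K[0,0],(uv[1]-K[1,2])/K[1,1],1]); return -R.T@t, R.T@c
def onz(d,uv,z):
    o,v=ray(d,uv); return o+v*(z-o[2])/v[2]
def proj(d,X):
    c=d["R"]@X+d["t"]; p=d["intrinsics"]@(c/c[2]); return p[:2]
def tri(d1,u1,d2,u2):
    A=[];b=[]
    for d,u in((d1,u1),(d2,u2)):
        o,v=ray(d,u); v/=np.linalg.norm(v); P=np.eye(3)-np.outer(v,v); A.append(P); b.append(P@o)
    return np.linalg.lstsq(np.vstack(A),np.hstack(b),rcond=None)[0]
def blobs(d,lo,hi,amin=15):
    h=cv2.cvtColor(np.ascontiguousarray(d["pixels"]),cv2.COLOR_RGB2HSV)
    m=cv2.inRange(h,lo,hi); n,l,s,c=cv2.connectedComponentsWithStats(m)
    return [(s[i].tolist(),c[i].round(2).tolist(),l==i) for i in range(1,n) if s[i][4]>=amin]
E
python3 - <<'E'
from h import *
T=dict(np.load("pics/top0.npz"));S=dict(np.load("pics/side0.npz"))
for nm,d in(("top",T),("side",S)):
    for c,lo,hi in(("blue",(105,120,60),(125,255,255)),("yel",(22,120,60),(32,255,255)),("red",(0,180,60),(6,255,255))):
        for s,ce,m in blobs(d,lo,hi): 
            if s[4]<2500: print(nm,c,s,ce)
    for s,ce,m in blobs(d,(0,0,140),(180,50,255),300):
        k=m.astype(np.uint8)*255
        q=cv2.minAreaRect(cv2.findContours(k,0,1)[0][0]); print(nm,"white",s,ce,np.round(cv2.boxPoints(q),1).tolist())
E
```

```text
top blue [480, 40, 32, 7, 216] [495.28, 42.89]
top blue [232, 43, 151, 10, 1004] [306.0, 47.31]
top blue [107, 48, 62, 8, 398] [138.83, 51.18]
top blue [298, 168, 102, 54, 396] [337.75, 191.0]
top blue [401, 173, 3, 49, 61] [402.07, 196.41]
top blue [106, 177, 113, 55, 485] [160.82, 202.99]
top blue [333, 248, 11, 11, 93] [338.17, 252.91]
top blue [142, 258, 11, 11, 94] [147.12, 262.62]
top blue [0, 342, 23, 42, 890] [11.5, 362.21]
top yel [357, 230, 20, 35, 532] [365.84, 249.36]
top yel [164, 239, 21, 36, 559] [173.3, 258.41]
top white [42, 0, 82, 43, 2992] [82.31, 18.37] [[42.0, 0.0], [123.0, 0.0], [123.0, 42.0], [42.0, 42.0]]
top white [301, 171, 15, 45, 513] [306.99, 193.2] [[301.0, 171.0], [315.0, 171.0], [315.0, 215.0], [301.0, 215.0]]
top white [318, 173, 78, 47, 2170] [361.37, 196.2] [[318.0, 216.0], [320.20001220703125, 172.0], [396.1000061035156, 175.8000030517578], [393.8999938964844, 219.8000030517578]]
top white [112, 180, 104, 50, 3801] [168.85, 205.17] [[111.9000015258789, 224.89999389648438], [114.19999694824219, 179.89999389648438], [215.89999389648438, 185.0], [213.
[... 3449 characters left out ...]
[430.79998779296875, 198.10000610351562], [437.70001220703125, 215.3000030517578], [403.20001220703125, 229.10000610351562]]
side white [270, 227, 43, 23, 361] [290.4, 236.16] [[269.20001220703125, 239.1999969482422], [307.8999938964844, 222.5], [312.20001220703125, 232.5], [273.5, 249.1999969482422]]
side white [281, 249, 70, 83, 3201] [314.94, 291.78] [[277.70001220703125, 266.79998779296875], [319.5, 247.89999389648438], [350.3999938964844, 315.8999938964844], [308.70001220703125, 334.8999938964844]]
side white [485, 316, 27, 24, 375] [499.68, 328.21] [[484.20001220703125, 328.3999938964844], [510.6000061035156, 315.20001220703125], [517.0, 328.0], [490.6000061035156, 341.20001220703125]]
```

```bash
python3 - <<'E'
import cv2,numpy as np
for n,(x,y,w,h) in dict(top=(285,160,130,120),side=(210,210,160,150)).items():
    p=np.load(f"pics/{n}0.npz")["pixels"][y:y+h,x:x+w,::-1]
    cv2.imwrite(f"pics/{n}crop.png",cv2.resize(p,None,fx=600/h if w*600/h<=800 else 800/w,fy=600/h if w*600/h<=800 else 800/w,interpolation=cv2.INTER_CUBIC))
E
```

```text
(no output)
```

View pics/topcrop.png

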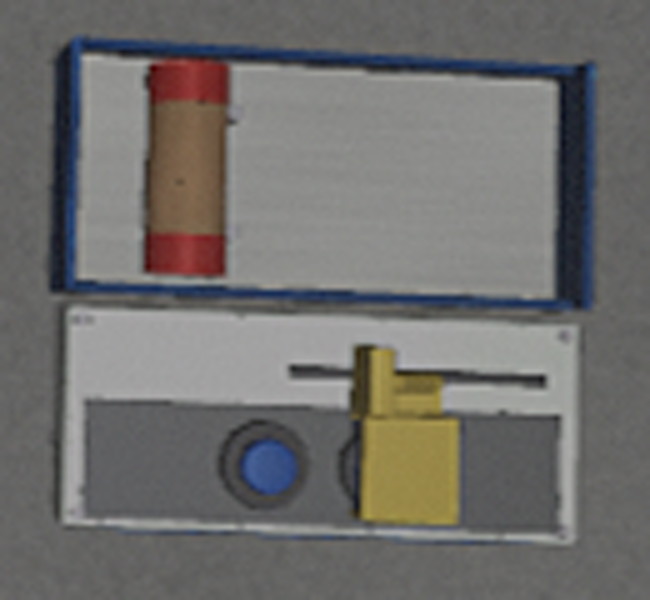

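View pics/sidecrop.png

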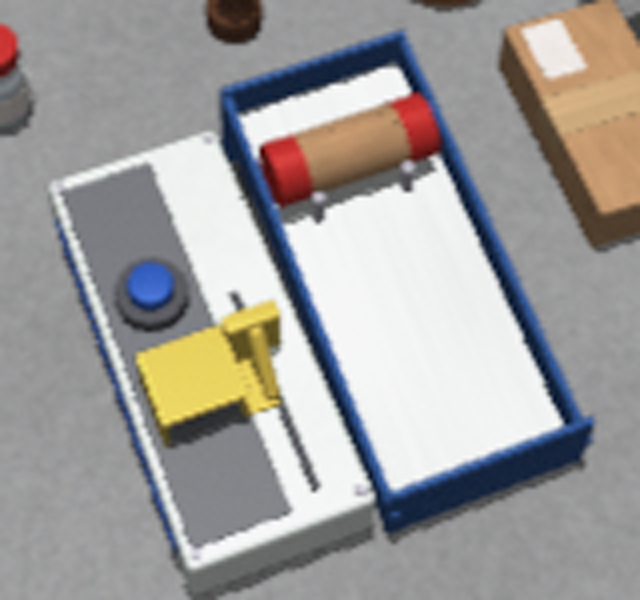

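Both crops show lane A clearly. In the 5× top crop the box-top corners are at about (66,308), (578,326), (574,542) and (62,523). The blue cap is at (269,466) and the tab's +y top edge is near x=357.

```bash
python3 - <<'E'
from h import *
T=dict(np.load("pics/top0.npz"));S=dict(np.load("pics/side0.npz"))
px=np.array([[66,308],[578,326],[574,542],[62,523]])/5+np.array([285,160])-0.4
W=np.array([onz(T,p,.05) for p in px])[:,:2]
L=np.array([[27,130],[27,-130],[-85,-130],[-85,130]])/1e3
Lc=L-L.mean(0);Wc=W-W.mean(0)
a=np.arctan2((Lc[:,0]*Wc[:,1]-Lc[:,1]*Wc[:,0]).sum(),(Lc*Wc).sum())
R2=np.array([[np.cos(a),-np.sin(a)],[np.sin(a),np.cos(a)]]); o=W.mean(0)-R2@L.mean(0)
print("W",W.round(4),"yaw",np.degrees(a),"o",o,"res",((L@R2.T+o-W)*1e3).round(1))
bT,bS=(338.17,252.91),(247.09,281.0)
print("btn top",onz(T,bT,.072),"side",onz(S,bS,.072),"tri",tri(T,bT,S,bS),"lane pred",R2@[-.05,.03]+o)
# side corners
ps=np.array([[210,136],[364,490],[188,566],[55,186]])/4+210-.4
# order: back-left, back-right, front-right, front-left
Ws=np.array([onz(S,p,.05) for p in ps])[:,:2];print("side",Ws.round(4),"d",((Ws-W)*1e3).round(1))
# tab corner: top edge of tab facing +y
t=np.array([[357,346],[353,416]])/5+[285,160]-.4
for q in t: print("tab", (R2.T@(onz(T,q,.091)[:2]-o)*1e3).round(1),(R2.T@(onz(T,q,.051)[:2]-o)*1e3).round(1))
r=np.array([[362,418],[460,418],[458,523],[360,520]])/5+[285,160]-.4
for q in r: print("roof",(R2.T@(onz(T,q,.081)[:2]-o)*1e3).round(1))
b=np.array([[222,310],[280,303]])/4+210-.4
for q in b: print("tabside",(R2.T@(onz(S,q,.091)[:2]-o)*1e3).round(1))
E
```

```text
W [[ 0.5205 -0.104 ]
 [ 0.5057 -0.3624]
 [ 0.3977 -0.3555]
 [ 0.4126 -0.0989]] yaw -3.2838440876950163 o [ 0.48808085 -0.23186777] res [[ 2.   0.4]
 [ 1.9 -0.8]
 [-1.9 -1.3]
 [-2.   1.6]]
btn top [ 0.44031441 -0.19894493  0.072     ] side [ 0.44004891 -0.20045771  0.072     ] tri [ 0.44026575 -0.19939456  0.06992777] lane pred [ 0.43988143 -0.19905291]
side [[ 0.519  -0.1079]
 [ 0.5043 -0.3545]
 [ 0.398  -0.3534]
 [ 0.4156 -0.1015]] d [[-1.5 -3.8]
 [-1.5  7.9]
 [ 0.3  2.1]
 [ 3.  -2.7]]
tab [11.5 -8.1] [ 11.1 -17.8]
tab [-22.5  -6.8] [-24.2 -16.4]
roof [-23.7 -13.6]
roof [-22.  -61.5]
roof [-73.  -61.3]
roof [-73.3 -13.5]
tabside [-18.8 -10.1]
tabside [ 13.7 -17.8]
```

```bash
cat >> h.py <<'E'
YAW=np.radians(-3.28); O=np.array([.4881,-.2319])
R2=np.array([[np.cos(YAW),-np.sin(YAW)],[np.sin(YAW),np.cos(YAW)]])
def lane(x,y,z): # mm -> world m
    return np.array([*(R2@np.array([x,y])/1e3+O),z/1e3])
def tolane(X): return np.array([*(R2.T@(np.array(X[:2])-O)),X[2]])*1e3
def goal(s,X,sgn=1):
    """shift cm / turn deg from state s to pose X, tool x down, tool y = sgn*lane y"""
    R=Rot.from_rotvec(s["tcp_rot"]).as_matrix()
    y=sgn*np.array([*(R2@[0,1]),0]); x=np.array([0,0,-1.]); G=np.c_[x,y,np.cross(x,y)]
    return (R.T@(X-s["eef_pos"])*100).round(2), np.degrees(Rot.from_matrix(R.T@G).as_rotvec()).round(2)
E
python3 - <<'E'
from h import *
from bench import robot
s=robot.read_state(); print(Rot.from_rotvec(s["tcp_rot"]).as_matrix().round(3))
for sg in(1,-1): print(goal(s,lane(-6,22,150),sg), lane(-6,22,150))
E
```

```text
[[-0.001  0.397  0.918]
 [-0.002  0.918 -0.397]
 [-1.    -0.002 -0.   ]]
(array([  9.82, -52.45,  52.69]), array([-20.14,  -0.03,   0.1 ])) [ 0.48336857 -0.20959275  0.15      ]
(array([  9.82, -52.45,  52.69]), array([1.5986e+02, 1.5000e-01, 5.0000e-02])) [ 0.48336857 -0.20959275  0.15      ]
```

>>> send_rows(motion=[0,-3,3,-3,0,0,255,0,-6.5,6.5,-6,0,0,255,0,-10,10,-9,0,0,255,0,-13.5,13.5,-12,0,0,255,0,-17,17,-15,0,0,255,0,-20.5,20.5,-18,0,0,255,0,-24,24,-20,0,0,255,0,-27.5,27.5,-20,0,0,255,0,-31,31,-20,0,0,255,0,-34.5,34.5,-20,0,0,255])

```text
clock: 1.15
eef_pos: [0.3883, 0.026, 0.2482]
tcp_rot: [0.047, 1.57, -0.047]
ft_force: [0.7, 0.2, -0.5]
opening: -0.001
```

```bash
python3 - <<'E'
from h import *
from bench import robot
s=robot.read_state(); print(s["clock"],s["eef_pos"],s["opening"],s["joint_pos"].round(2),goal(s,lane(-6,22,150)))
E
```

```text
1.15 [0.38830813 0.02603042 0.24820746] -0.0006142442866922827 [-0.11 -0.31 -0.22  1.66  0.   -0.05] (array([  9.82, -22.95,  10.9 ]), array([-0.16,  0.03, -0.01]))
```

>>> send_rows(motion=[0,-4,2,0,0,0,255,0,-8,4,0,0,0,255,0,-12,6,0,0,0,255,0,-16,8,0,0,0,255,2,-20,9.5,0,0,0,255,5,-22.9,10.9,0,0,0,255,9.8,-22.9,10.9,0,0,0,255,9.8,-22.9,10.9,0,0,0,255,9.8,-22.9,10.9,0,0,0,255])

```text
clock: 2.05
eef_pos: [0.4817, -0.2061, 0.1485]
tcp_rot: [0.049, 1.575, -0.045]
ft_force: [0.3, 0.2, 1.8]
opening: 0.003
```

```bash
cat > snap.py <<'E'
import sys
from h import *
from bench import robot, eyes
tag=sys.argv[1]
s=robot.read_state(); print(s["clock"],"lane",tolane(s["eef_pos"]).round(1),"F",s["ft_force"].round(2),"open",s["opening"].round(3))
for n in sys.argv[2:]:
    d=eyes.get_image(n); np.savez(f"pics/{n}{tag}.npz",**d); p=d["pixels"][:,:,::-1]
    if n=="top": p=p[160:280,285:415]
    if n=="side": p=p[200:360,210:380]
    f=min(800/p.shape[1],600/p.shape[0]); cv2.imwrite(f"pics/{n}{tag}.png",cv2.resize(p,None,fx=f,fy=f,interpolation=cv2.INTER_CUBIC))
E
python3 snap.py 1 wrist side
```

```text
Traceback (most recent call last):
  File "snap.py", line 5, in <module>
    s=robot.read_state(); print(s["clock"],"lane",tolane(s["eef_pos"]).round(1),"F",s["ft_force"].round(2),"open",s["opening"].round(3))
                                                                                                                  ^^^^^^^^^^^^^^^^^^
AttributeError: 'float' object has no attribute 'round'
```

```bash
sed -i 's/s\["opening"\].round(3)/s["opening"]/' snap.py; python3 snap.py 1 wrist side
```

```text
2.05 lane [ -7.9  25.4 148.5] F [0.28 0.16 1.79] open 0.0028619969635629568
```

View pics/wrist1.png

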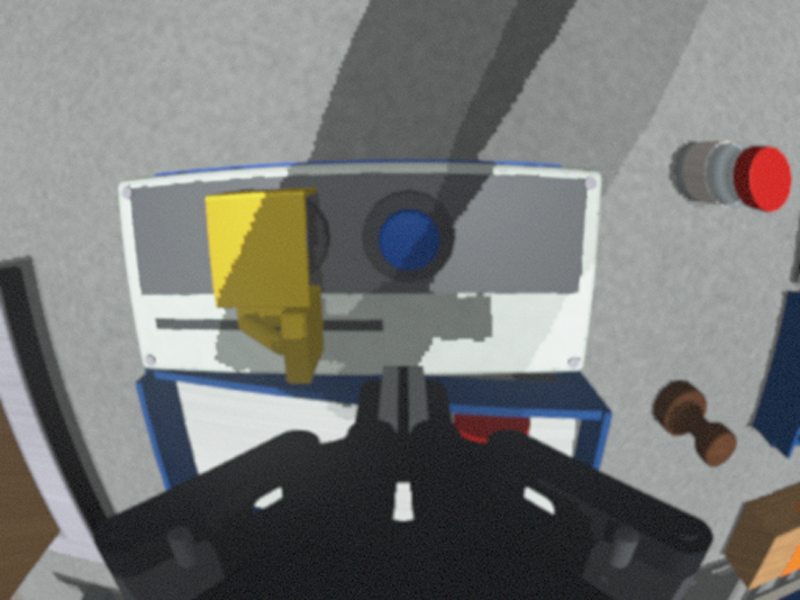

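View pics/side1.png

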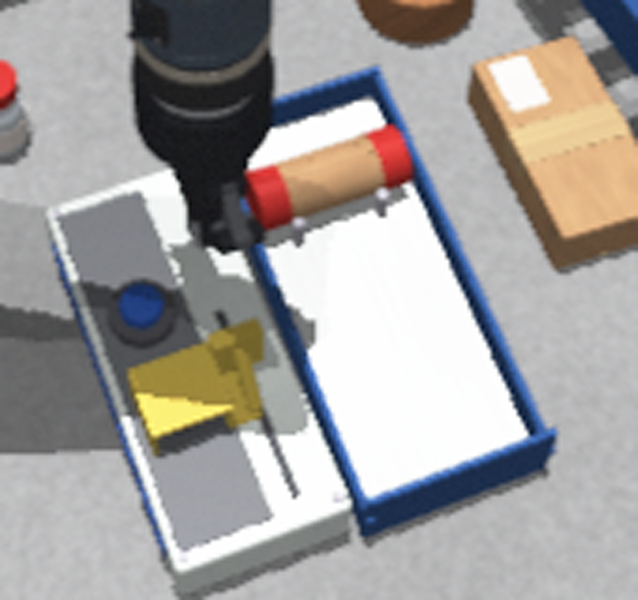

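Wrist view: the gripper is shut over the lane, with the fingertips at about (403,400). The tab is clear to the left at about (300,340), and nothing lies below the fingers but the box top. Descending beside the tab.

>>> send_rows(motion=[2,-0.1,0.2,0,0,0,255,4,-0.1,0.2,0,0,0,255,5.5,-0.1,0.2,0,0,0,255,6.3,-0.1,0.2,0,0,0,255,6.3,-0.1,0.2,0,0,0,255,6.3,-0.1,0.2,0,0,0,255])

```text
clock: 2.75
eef_pos: [0.486, -0.2085, 0.0887]
tcp_rot: [0.046, 1.568, -0.048]
ft_force: [0.4, 0.4, -0.3]
opening: -0.0
```

```bash
python3 snap.py 2 wrist side
```

```text
2.75 lane [-3.4 23.2 88.7] F [ 0.37  0.42 -0.26] open -0.0002953647351341402
```

View pics/side2.png

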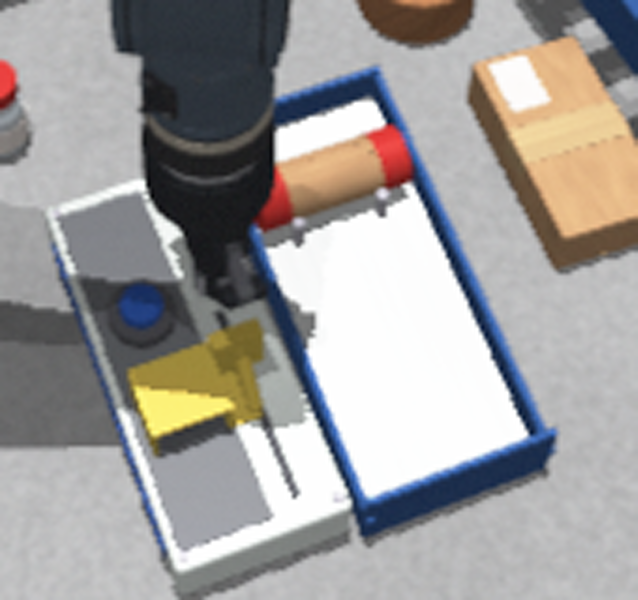

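View pics/wrist2.png

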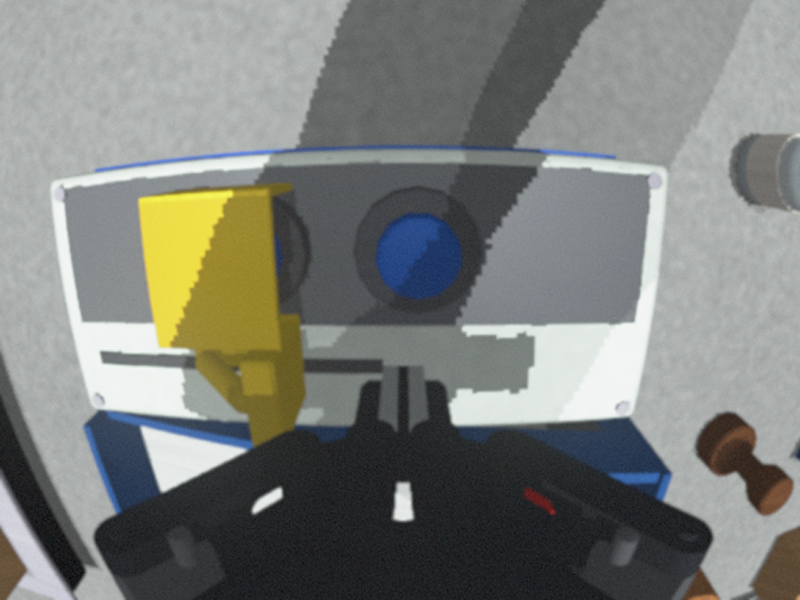

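The fingertips are in front of the tab's push face and nothing is in contact. I'll go 1 cm lower so the knuckles stay above the tab, then push.

>>> send_rows(motion=[0.5,0,-0.1,0,0,0,255,1,-0.5,-0.2,0,0,0,255,1,-1.2,-0.2,0,0,0,255,1,-1.9,-0.2,0,0,0,255,1,-2.6,-0.2,0,0,0,255,1,-3.3,-0.2,0,0,0,255,1,-4,-0.2,0,0,0,255,1,-4.6,-0.2,0,0,0,255])

```text
clock: 3.65
eef_pos: [0.4804, -0.2544, 0.0772]
tcp_rot: [0.047, 1.57, -0.047]
ft_force: [-0.4, 2.2, 0.0]
opening: 0.002
```

```bash
python3 snap.py 3 wrist side
```

```text
3.65 lane [ -6.4 -22.9  77.2] F [-0.36  2.21  0.05] open 0.001684299424968894
```

View pics/side3.png

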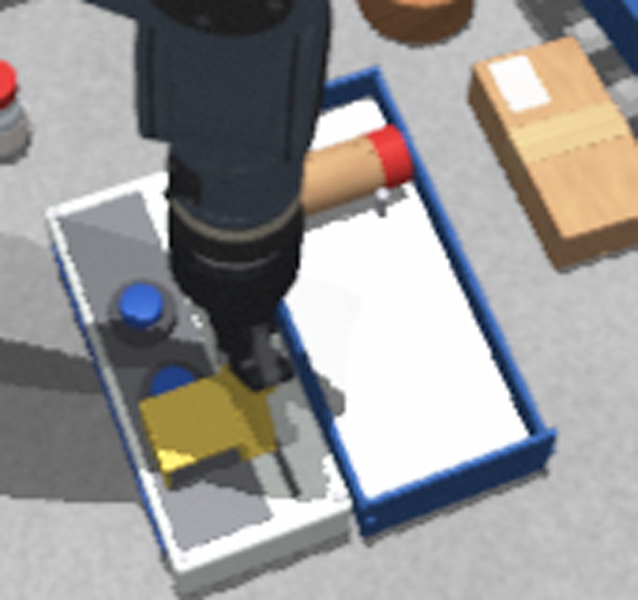

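View pics/wrist3.png

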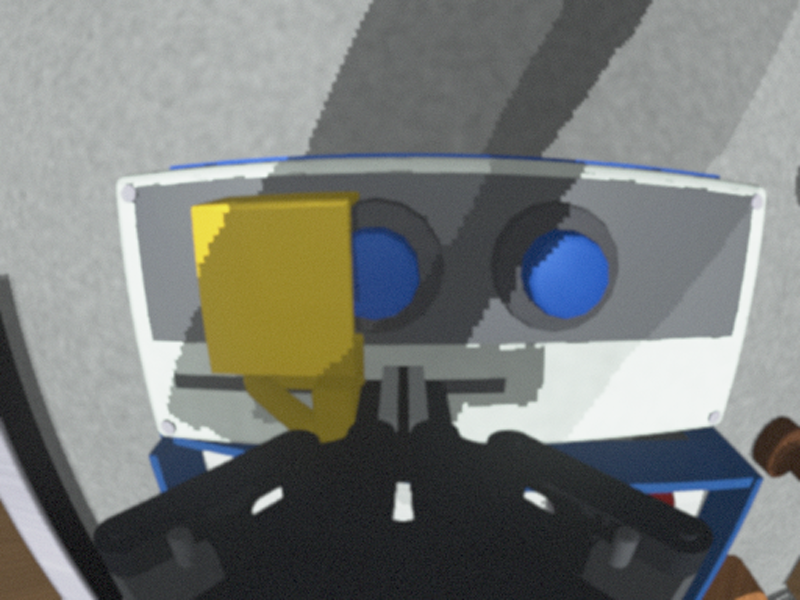

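The guard is sliding at about 2 N and the right cap is half uncovered, at (385,275) in the wrist view. Pushing on towards the stop.

>>> send_rows(motion=[0,-0.6,0,0,0,0,255,0,-1.2,0,0,0,0,255,0,-1.8,0,0,0,0,255,0,-2.3,0,0,0,0,255,0,-2.7,0,0,0,0,255,0,-3.0,0,0,0,0,255])

```text
clock: 4.35
eef_pos: [0.4787, -0.2844, 0.0774]
tcp_rot: [0.047, 1.57, -0.047]
ft_force: [-0.1, 1.0, -0.0]
opening: -0.001
```

>>> send_rows(motion=[0,-0.2,0,0,0,0,255,0,-0.4,0,0,0,0,255])

```text
clock: 4.55
eef_pos: [0.4785, -0.2865, 0.0773]
tcp_rot: [0.049, 1.57, -0.043]
ft_force: [-0.1, 8.1, 3.1]
opening: -0.001
```

>>> send_rows(motion=[0,-0.2,0,0,0,0,255,0,-0.2,0,0,0,0,255])

```text
clock: 4.75
eef_pos: [0.4785, -0.2865, 0.0774]
tcp_rot: [0.051, 1.57, -0.04]
ft_force: [0.4, 10.4, 4.3]
opening: 0.0
```

```bash
python3 snap.py 4 wrist side
```

```text
4.75 lane [ -6.5 -55.   77.4] F [ 0.42 10.41  4.25] open 0.0004798652610426677
```

View pics/wrist4.png

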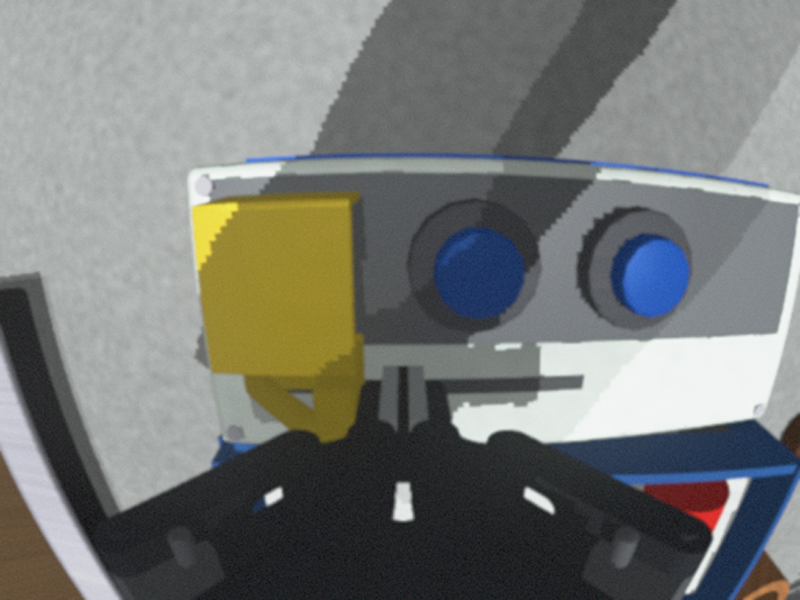

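View pics/side4.png

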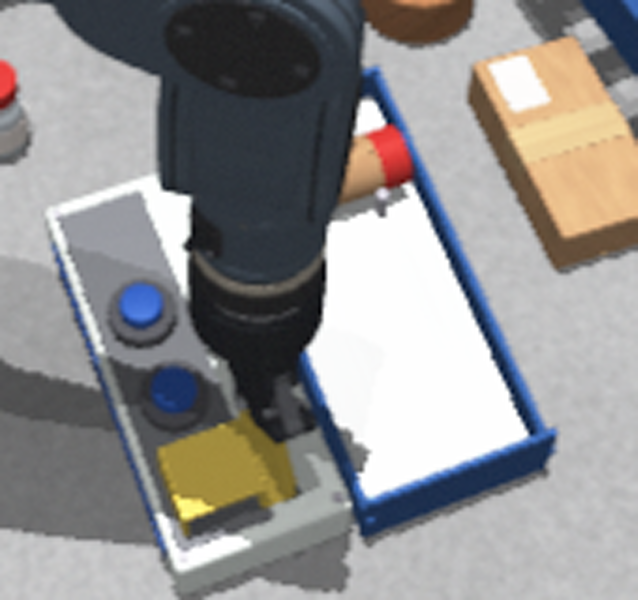

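The guard is hard against its stop: the push force rose to 10 N with no further motion, and both blue caps are fully uncovered. I'll back off, rise, and part the fingers over the buttons.

>>> send_rows(motion=[0,0.8,0,0,0,0,255,0,2,0,0,0,0,255,-2,3,0,0,0,0,255,-5,4,-1,0,0,0,200,-6,5,-3,0,0,0,111,-6,5.9,-4.4,0,0,0,111,-6,5.9,-4.4,0,0,0,111,-6,5.9,-4.4,0,0,0,111,-6,5.9,-4.4,0,0,0,111,-6,5.9,-4.4,0,0,0,111])

```text
clock: 5.85
eef_pos: [0.4382, -0.2287, 0.1368]
tcp_rot: [0.047, 1.571, -0.047]
ft_force: [0.5, 0.1, 0.6]
opening: 0.565
```

```bash
python3 snap.py 5 wrist side; python3 -c "
from h import *
from bench import robot
s=robot.read_state();print(goal(s,lane(-50,0,120)))"
```

```text
5.85 lane [-50.    0.3 136.8] F [0.55 0.07 0.6 ] open 0.5654640976225185
(array([ 1.69, -0.04,  0.01]), array([-0.15, -0.03, -0.01]))
```

View pics/wrist5.png

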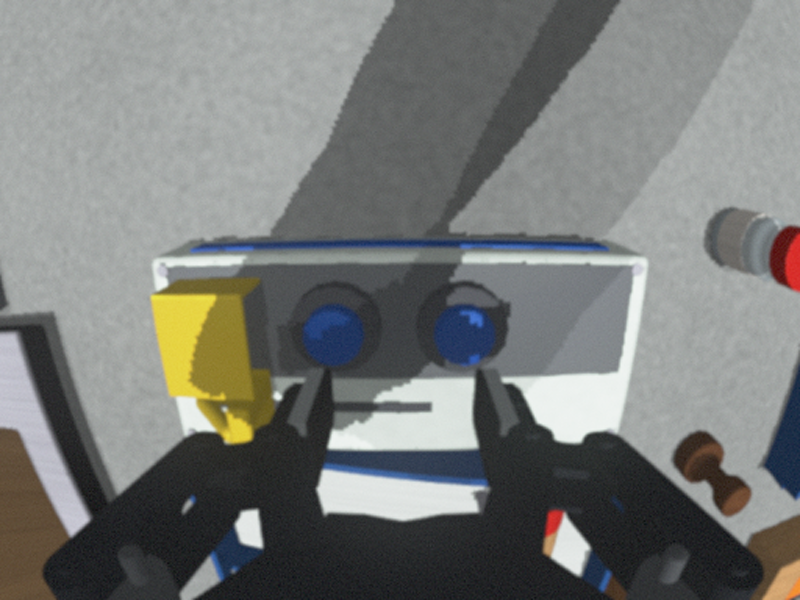

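View pics/side5.png

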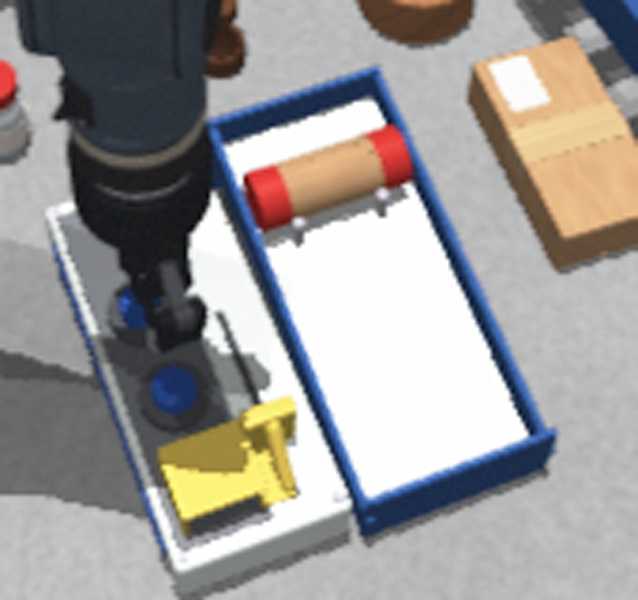

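Wrist view: the fingers are parted, with tips near (312,380) and (490,380), just behind the two caps at (333,335) and (463,335). I'll check the cap positions with the wrist calibration before descending.

```bash
cat >> h.py <<'E'
def wray(d,uv):
    K,R,t=d["intrinsics"],d["R"],d["t"]; p=np.array([uv[0]-K[0,2],uv[1]-K[1,2]])
    r=np.hypot(*p); th=r/K[0,0]; c=np.array([*(np.sin(th)*p/max(r,1e-9)),np.cos(th)]); return -R.T@t,R.T@c
def wonz(d,uv,z):
    o,v=wray(d,uv); return o+v*(z-o[2])/v[2]
E
python3 - <<'E'
from h import *
for n in(4,5):
    d=dict(np.load(f"pics/wrist{n}.npz"))
    for s,c,m in blobs(d,(105,120,30),(125,255,255),60):
        if s[1]>140 and s[1]<230 and s[2]<90: print(n,s,c,tolane(wonz(d,c,.072)).round(1))
E
```

```text
4 [277, 145, 59, 59, 2644] [305.97, 174.19] [-52.1 -31.5  72. ]
4 [391, 150, 50, 53, 2058] [415.74, 175.69] [-52.  26.  72.]
5 [194, 195, 39, 39, 1190] [212.93, 213.91] [-52.9 -29.4  72. ]
5 [278, 195, 39, 39, 1173] [296.77, 213.63] [-52.9  28.7  72. ]
```

>>> send_rows(motion=[2,0,-0.1,0,0,0,111,3.5,-0.1,-0.1,0,0,0,111,4.2,-0.1,-0.1,0,0,0,111,4.4,-0.1,-0.1,0,0,0,111,4.6,-0.1,-0.1,0,0,0,111,4.6,-0.1,-0.1,0,0,0,111])

```text
clock: 6.55
eef_pos: [0.4372, -0.2296, 0.0918]
tcp_rot: [0.047, 1.57, -0.047]
ft_force: [-0.9, -0.5, 0.6]
opening: 0.565
```

```bash
python3 snap.py 6 wrist side
```

```text
6.55 lane [-51.   -0.6  91.8] F [-0.88 -0.46  0.65] open 0.5648714844210301
```

View pics/wrist6.png

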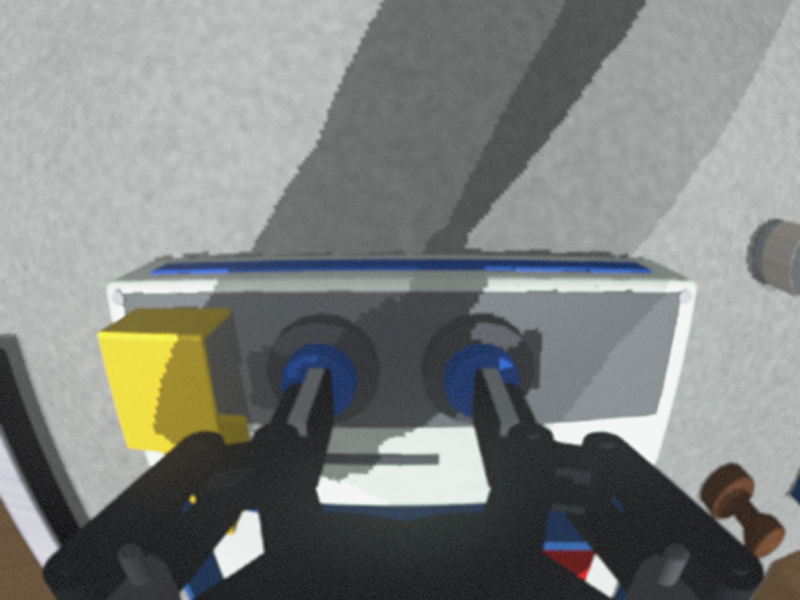

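View pics/side6.png

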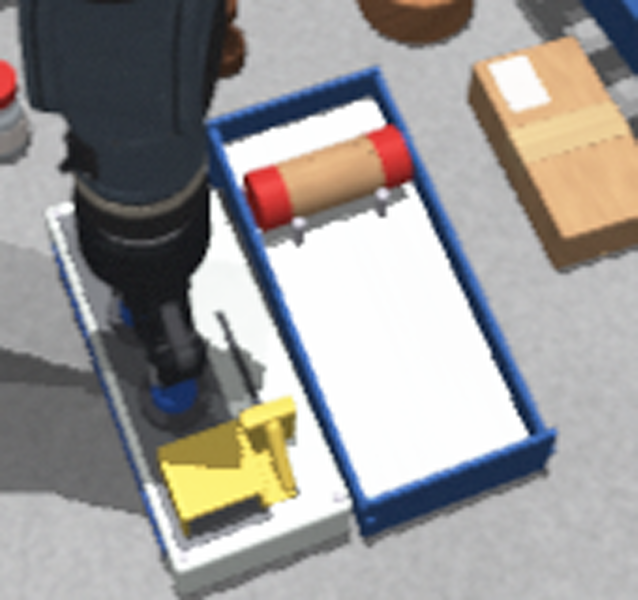

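Both tips are over their caps, at about (315,372) and (490,372), and there is no contact force yet. Pressing gently.

>>> send_rows(motion=[0.2,0,0,0,0,0,111,0.4,0,0,0,0,0,111,0.6,0,0,0,0,0,111,0.8,0,0,0,0,0,111,0.8,0,0,0,0,0,111])

```text
clock: 7.15
eef_pos: [0.437, -0.2295, 0.0835]
tcp_rot: [0.047, 1.57, -0.047]
ft_force: [-1.2, 0.1, 3.5]
opening: 0.563
```

>>> send_rows(motion=[0.2,0,0,0,0,0,111,0.4,0,0,0,0,0,111,0.5,0,0,0,0,0,111,0.5,0,0,0,0,0,111])

```text
clock: 7.55
eef_pos: [0.437, -0.2295, 0.0803]
tcp_rot: [0.046, 1.569, -0.047]
ft_force: [-4.0, 2.5, 12.0]
opening: 0.567
```

```bash
python3 snap.py 7 wrist side; python3 -c "
from bench import robot
print(robot.read_state()['wrist_torque'])"
```

```text
7.55 lane [-51.1  -0.5  80.3] F [-3.96  2.52 12.02] open 0.5668999103450989
[ 0.45227511  0.73070309 -0.03021433]
```

View pics/side7.png

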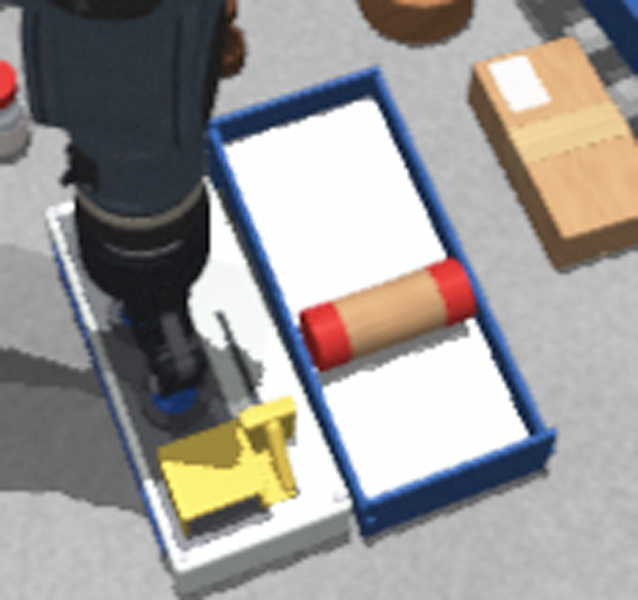

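View pics/wrist7.png

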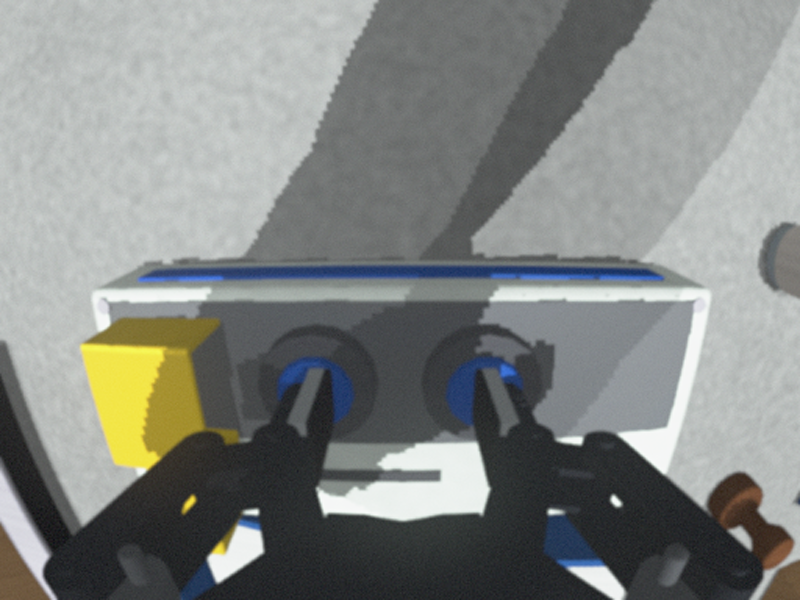

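Both caps are down and the side view shows the tube rolling past mid-chute at (390,310). I'll hold the press until it lies still.

>>> send_rows(motion=[0,0,0,0,0,0,111,0,0,0,0,0,0,111,0,0,0,0,0,0,111,0,0,0,0,0,0,111,0,0,0,0,0,0,111,0,0,0,0,0,0,111,0,0,0,0,0,0,111,0,0,0,0,0,0,111,0,0,0,0,0,0,111,0,0,0,0,0,0,111])

```text
clock: 8.65
eef_pos: [0.437, -0.2295, 0.0802]
tcp_rot: [0.046, 1.569, -0.047]
ft_force: [-3.2, 2.1, 11.2]
opening: 0.564
```

>>> send_rows(motion=[0,0,0,0,0,0,111,0,0,0,0,0,0,111,0,0,0,0,0,0,111,0,0,0,0,0,0,111,0,0,0,0,0,0,111,0,0,0,0,0,0,111,0,0,0,0,0,0,111,0,0,0,0,0,0,111,0,0,0,0,0,0,111,0,0,0,0,0,0,111])

```text
clock: 9.65
eef_pos: [0.437, -0.2295, 0.0802]
tcp_rot: [0.046, 1.569, -0.047]
ft_force: [-3.1, 2.0, 11.9]
opening: 0.567
```

```bash
python3 snap.py 8 side
```

```text
9.65 lane [-51.1  -0.5  80.2] F [-3.08  2.01 11.85] open 0.5667539186570844
```

>>> send_rows(motion=[0,0,0,0,0,0,111,0,0,0,0,0,0,111,0,0,0,0,0,0,111,0,0,0,0,0,0,111,0,0,0,0,0,0,111,0,0,0,0,0,0,111])

```text
clock: 10.3
eef_pos: [0.437, -0.2295, 0.0802]
tcp_rot: [0.046, 1.569, -0.047]
ft_force: [-3.9, 2.7, 11.4]
opening: 0.565
```

```bash
python3 snap.py 9 side; python3 - <<'E'
from h import *
for n in (8,9):
    d=dict(np.load(f"pics/side{n}.npz"))
    print([(s,c) for s,c,m in blobs(d,(0,180,60),(6,255,255)) if s[0]>230])
E
```

```text
10.3 lane [-51.1  -0.5  80.2] F [-3.9   2.74 11.37] open 0.5647162382574871
[([340, 303, 12, 15, 92], [345.97, 309.86]), ([304, 316, 14, 16, 120], [310.28, 323.68])]
[([340, 303, 12, 15, 92], [345.99, 309.76]), ([304, 316, 14, 16, 119], [310.3, 323.69])]
```

View pics/side9.png

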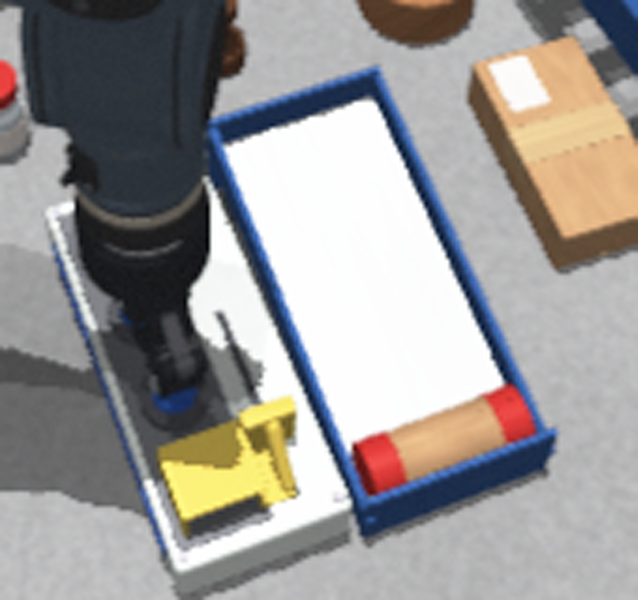

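The tube is lying at the low end, around (445,440). The bands moved 0.1 px or less in 0.65 s, so it is still. Releasing straight up and drawing clear.

>>> send_rows(motion=[-0.5,0,0,0,0,0,111,-1.5,0,0,0,0,0,111,-4,0,0,0,0,0,111,-8,0,0,0,0,0,111,-12,0,0,0,0,0,111,-16,1,-2,0,0,0,111,-17,4,-5,0,0,0,111,-17,8,-8,0,0,0,111,-17,12,-9,0,0,0,111,-17,14,-9,0,0,0,111])

```text
clock: 11.35
eef_pos: [0.3539, -0.0821, 0.2488]
tcp_rot: [0.047, 1.57, -0.046]
ft_force: [1.2, 0.3, -0.3]
opening: 0.561
```

>>> send_rows(motion=[0,0,0,0,0,0,111,0,0,0,0,0,0,111,0,0,0,0,0,0,111,0,0,0,0,0,0,111])

```text
clock: 11.75
eef_pos: [0.3555, -0.0851, 0.248]
tcp_rot: [0.048, 1.571, -0.048]
ft_force: [-0.1, -1.2, 0.1]
opening: 0.56
```

```bash
python3 snap.py 10 side top; python3 -c "
import numpy as np,cv2
d=np.load('pics/top10.npz')['pixels'][:,:,::-1];cv2.imwrite('pics/topfull10.png',cv2.resize(d,(800,600)))"
```

```text
11.75 lane [-140.8  139.   248. ] F [-0.12 -1.19  0.12] open 0.5604733946172166
```

View pics/side10.png

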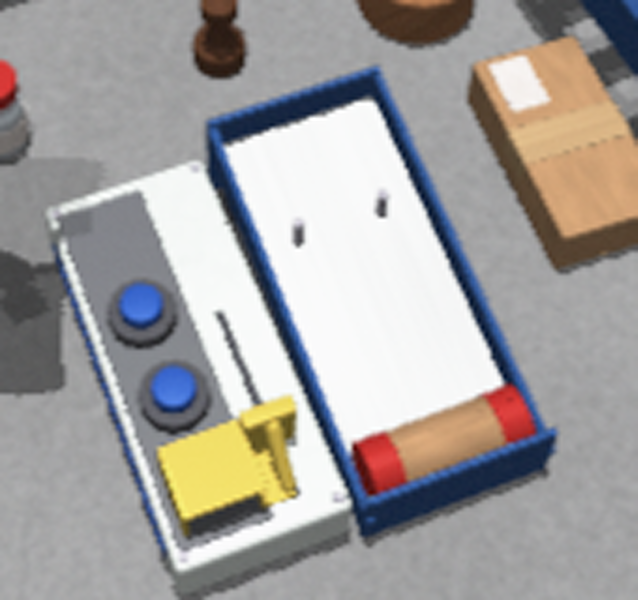

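View pics/topfull10.png

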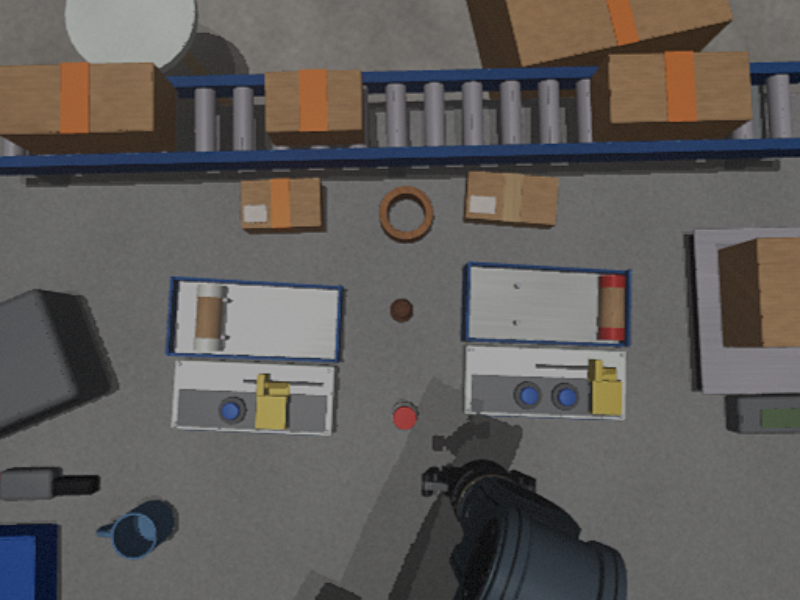

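The pins and buttons are back up, the guard is open, and the tube is at the low end at (611,308) in the top view. Lane B and the bystanders are unchanged and the arm is clear.

```bash
python3 -c "
from bench import robot
print(robot.job_done())"
```

```text
the job is handed in; nothing more can be done
None
```

The red-banded tube is down at the low end of its chute, and I handed the job in at about 12 s on the robot's clock.

- **Guard:** I pushed it open with the closed fingertips until it stopped. The force rose to about 10 N with no further movement.
- **Buttons:** I pressed both together, one parted fingertip on each, with about 12 N for the pair. I kept them down until the tube bands showed no movement (0.1 px or less) between two side pictures 0.65 s apart.
- **Release:** I lifted straight up and drew clear.

The last side and top pictures show:

- The guard is still open, and both buttons and stop pins are up again.
- The other lane and the things on the bench look unchanged.
- The arm is clear; the wrist force reads about 1 N, its no-contact noise level.

The position checks mostly agreed. The left button matched to about 2 mm between the top and side cameras, and the wrist camera put both caps within about 3 mm of where the lane fit said. My hand-picked box corners in the side view were up to 8 mm off the top-view ones, so I used the top-view fit.

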